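# Wedge under the short foot of a kiosk printer

### The job

The printer module on the service bench leans and rocks because the foot under its orange-capped corner is too short. Push the yellow wedge along the bench, thin end first, under that foot until the module is lifted level and the wedge takes the load so that it can no longer rock; stop there without forcing it, and leave it in place and back off. Only push the wedge: do not pick it up off the bench, keep your hands off the printer, and leave the other things where they are.

Things in the scene. Friction and masses are not known exactly. Their poses are not given: they have to be found in the camera images.
- printer: receipt printer module: grey chassis plate 200 x 200 x 6 mm, underside 30 mm up when level; black/steel mechanism and paper roll within 70 mm of the centre, 125 mm tall. Origin on the bench under the plate's centre. Feet at x, y = +-80 mm. Those at (-80,-80) and (80,80) stand firm, never slide; it rocks about the line between them. Short foot at (80,-80); the foot at (-80,80) hangs until level
- short_foot (a point): lowest point of the short foot, a black rubber ball of 28 mm diameter under the orange-capped corner, 20 mm in from both plate edges. 11 mm above the bench when the module is level, about 1 mm when it leans. It bears down with about 3 to 7 N
- orange_cap (a point): centre of the top of the orange cap, 28 mm across and 9 mm tall, on the plate right above the short foot; 45 mm above the bench when level, 10 mm lower when it leans
- printer_top (a joint): lean of the module towards the short foot in rad: about 0.09 leaning fully (as it settles in the first moments), 0 when level, where the opposite foot meets the bench and stops it firmly
- wedge: yellow, black-ribbed plastic wedge 120 mm long (x), 44 mm wide (y), 1.5 mm thick at the thin end (+x), rising evenly to 24 mm at the upright heel face (x = -60 mm). Origin at the centre of the flat underside. About 0.12 kg, friction about 0.6, stays put under load. Driving it under the foot takes about 5 to 15 N at the heel, far more once level; over 40 N is forcing it
- wedge_nose (a point): middle of the wedge's thin end, on the bench. At the start 20 to 90 mm short of the short foot on the printer's -y side, the wedge pointing roughly at the foot, up to about 17 degrees askew and 15 mm aside. The module is level when this point is about 50 mm past the centre of the ball foot; the ball must stay within the wedge's width
- paper_roll: bystander: spare white paper roll standing on end, 76 mm across, 58 mm tall; origin under its centre
- cups: bystander: stack of green throw-away cups, 72 mm across, 100 mm tall; origin under its centre
- driver: bystander: screwdriver lying flat, blade along its +x; origin at the underside of its middle
- grease: bystander: small jar with blue cap, 48 mm across, 70 mm tall; origin under its centre
- card_reader: bystander: black card reader, 100 x 70 x 45 mm; origin under its centre
- keypad: bystander: steel keypad with blue keys, 100 x 100 x 27 mm; origin under its centre
- screw_tray: bystander: grey open tray with four compartments, 130 x 100 x 30 mm; origin under its centre

How it is judged:
By the outcome, as a careful person would: the job done as asked, in the order asked, and still so for the second after the job is handed in, with the robot touching nothing.
It also fails if it takes over 42 s, if anything falls off the work surface, if the arm or the gripper's body presses on something with over 40 N, if the wrist force passes 120 N, or if a joint passes its speed limit or range.

### The arm

A 6-joint arm with a two-finger parallel gripper is mounted at the origin on the work surface. World frame = base frame: x ahead of the robot, y to its left, z up, the work surface at z = 0. Lengths are in m, angles in rad, forces in N, time in s.
With the tool pointing down it reaches from about 0.35 to 0.775 m from the base axis. Payload 5.5 kg.
Tool frame: the origin (TCP) lies midway between the tips of the shut fingers; the grasp point (between the pads) lies 19 mm behind it; z points along the fingers, y is the line along which they close (so a half turn about z gives the same grasp; the last joint's range is limited). The gripper opens to 85 mm and grips with 20 to 120 N. Pads are 22 mm wide; open, the fingers measure 114 mm over their backs; the gripper's body (76 mm by 85 mm) begins 54 mm behind the grasp point. The pads swing forward as they close: fully open they stand 13 mm farther back than shut.
Start: joints at [1.199, 0.313, 0.046, 1.304, 0, 1.431], TCP at [0.132, 0.56, 0.231] pointing down, gripper open.
Joint ranges: [-2.76, 2.76], [-0.86, 1.69], [-1.03, 1.26], [-2.2, 2.34], [-1.47, 1.5], [-3.14, 3.14]. Speed limits (rad/s): [2.57, 2.57, 3.14, 3.14, 3.14, 3.14].

### API

Orientations are given as a unit quaternion [x, y, z, w].
In Python, from cell import get_obs, optics, manip gives the robot as it stands.
- The arm moves only by the tool step_arm, never from a script. Its argument "motion" is one flat list of numbers, 4 for each row, row after row: the shift along the tool's x, y, z in cm, then the turn about the tool's z in degrees. A call has 1 to 5 rows; each row is the pose to reach, as a shift and turn from the pose commanded when the call began, along the tool's axes at that moment; what a row does not reach only later rows make up. A row lasts 1/10 s, in which the tool goes at most 50 mm and 8.59 degrees, less where a joint would pass 70% of its speed; a pose out of reach is approached as far as the arm can. A call with a gripper value outside its range is refused whole. "hand" is the finger opening in cm, from 0 to 8.54, set as the call begins (left out, the last holds). The fingers move at their own pace and stop on an object; "squeeze" is the grip in N (left out, the last holds). Time passes only in rows, so rows that repeat a pose let the fingers close. It gives the time, the measured TCP pose, the force, the opening and the grip force at its end, in the units of the state.
- get_obs(): the state, without advancing time (a new reading comes with each control period).
- optics.camera(name): name is "scene" or "top" or "wrist"; returns the picture (400x640x3 uint8, blue, green, red); there is no depth.
- optics.get_calibration(name): a dict with "fx", "fy", "cx", "cy" (pixels), "R" (3x3) and "t" (3): a world point X has camera coordinates R X + t; the wrist camera has in their place "T_tool_cam" (4x4, takes a point from camera to tool coordinates, whose origin is the TCP and whose axes are the flange's). Camera axes: x right, y down, z forward; pixel columns grow to the right and rows downward; lengths in m; the calibration is good to about 2 mm. The wrist camera is an equidistant fisheye: a pixel r from the principal point sees the ray r / f radians off the axis. A picture is of the moment at which its call begins: read the wrist's pose just before it. get_calibration takes no time and is no camera call.
- manip.sign_off(): hands the job in; it is judged then, once.
The state is a dict: "t": time; "joint_positions": joint angles; "qvel": joint speeds; "tau": joint torques, N m; "position": TCP position; "tool_rot": TCP orientation; "force": force on the tool from outside, world axes, zero at the start; "ft_torque": the same for the moment, N m; "width": finger opening in m; "grasp_force": force on a finger pad.
Only numpy, scipy, OpenCV 4.12 (cv2) and the standard library are available. Lean on these libraries where they do the work, as an engineer would, in place of code of your own. Each camera call takes 0.05 s, during which the arm holds its last target. There are 200 camera calls.

## Working session

There is one attempt and no reset: what is moved stays moved. The work goes in short steps, Python scripts to look and compute and a tool call to move; the robot and the scene stay as the last step left them, time stands still between calls to the robot, and variables do not carry over. Pictures are saved under pics/ and viewed, at most 10 in all, crops included, and the job is handed in when it is done.

Besides the shell and the picture viewer there is one more tool, called after ">>>" as a command line: name --argument value ..., lists and objects as JSON in quotes. step_arm: Moves the arm, as the interface text tells. Its arguments: {"type":"object","properties":{"motion":{"type":"array","items":{"type":"number"}},"hand":{"type":"number"},"squeeze":{"type":"number"}},"required":["motion"]}

```bash
mkdir -p pics; cat > h.py <<'E'
import numpy as np, cv2
from cell import get_obs, optics, manip
from scipy.spatial.transform import Rotation as Ro
def ray(name,u,v,z):
    c=optics.get_calibration(name); R=np.array(c['R']);t=np.array(c['t']).ravel()
    d=R.T@np.array([(u-c['cx'])/c['fx'],(v-c['cy'])/c['fy'],1]); o=-R.T@t
    return o+d*(z-o[2])/d[2]
E
python3 - <<'E'
from h import *
for n in ("top","scene"):
    cv2.imwrite(f"pics/{n}0.png",optics.camera(n))
o=get_obs();print(o['t'],o['position'],o['tool_rot'],o['force'])
E
```

```text
0.1 [0.13192902 0.55919315 0.23047101] [ 1.15642647e-01  9.93290533e-01 -8.05308849e-04 -2.17472668e-04] [-0.51508571  0.50823206  0.81720818]
```

View pics/top0.png

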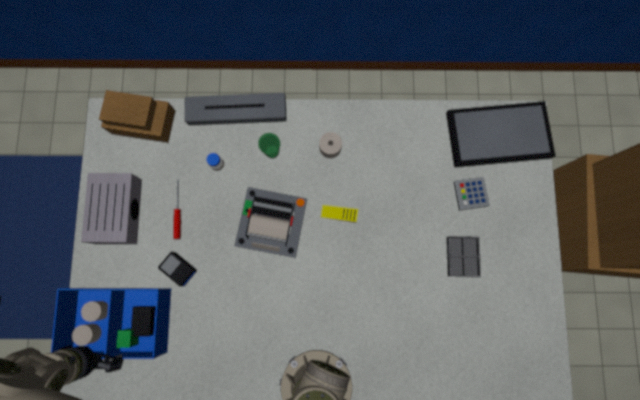

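View pics/scene0.png

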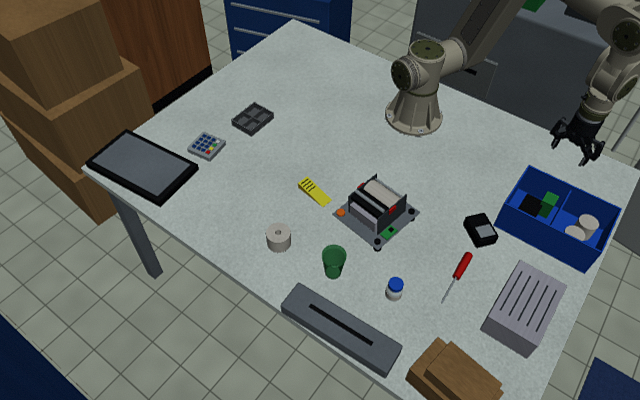

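The top view shows the wedge at (340,214), heel to the right and nose at about (322,211). The orange cap is at (300,202). Next I measure both.

```bash
cat >> h.py <<'E'
def mask(im,kind):
    h=cv2.cvtColor(im,cv2.COLOR_BGR2HSV)
    lo,hi={'y':((24,120,90),(36,255,255)),'o':((5,150,120),(18,255,255))}[kind]
    return cv2.inRange(h,lo,hi)
def big(m):
    c,_=cv2.findContours(cv2.morphologyEx(m,cv2.MORPH_CLOSE,np.ones((5,5))),cv2.RETR_EXTERNAL,cv2.CHAIN_APPROX_NONE)
    return sorted(c,key=cv2.contourArea)[::-1]
E
python3 - <<'E'
from h import *
print(optics.get_calibration("wrist"))
for n in ("top","scene"):
    im=cv2.imread(f"pics/{n}0.png")
    y=big(mask(im,'y'))[0]; r=cv2.minAreaRect(y);b=cv2.boxPoints(r)
    print(n,'wedge',r,[ray(n,*p,0.008)[:2].round(3) for p in b], ray(n,*r[0],.008)[:2])
    for c in big(mask(im,'o'))[:3]:
        (u,v),_=cv2.minEnclosingCircle(c); print('cap',u,v,cv2.contourArea(c),ray(n,u,v,.035)[:2])
E
```

```text
{'fx': 309.70691628693146, 'fy': 309.70691628693146, 'cx': 318.4306183448362, 'cy': 201.3984315923022, 'T_tool_cam': array([[ 3.58214458e-04, -9.45928354e-01, -3.24375431e-01,
         8.43347835e-02],
       [ 9.99999895e-01,  2.46128163e-04,  3.86573089e-04,
         1.27865233e-04],
       [-2.85832517e-04, -3.24375535e-01,  9.45928343e-01,
        -1.42895064e-01],
       [ 0.00000000e+00,  0.00000000e+00,  0.00000000e+00,
         1.00000000e+00]])}
top wedge ((339.0899963378906, 212.86996459960938), (35.49676513671875, 12.727922439575195), 8.130102157592773) [array([ 0.532, -0.014]), array([ 0.574, -0.02 ]), array([ 0.558, -0.137]), array([ 0.516, -0.13 ])] [ 0.54473401 -0.0753593 ]
cap 300.0 202.0 34.0 [0.57597328 0.05332431]
cap 248.0 213.5 0.0 [0.53727604 0.2216764 ]
scene wedge ((313.5, 192.00001525878906), (34.64822769165039, 13.435029983520508), 45.0) [array([ 0.557, -0.141]), array([ 0.503, -0.142]), array([ 0.54, -0.01]), array([ 0.591, -0.011])] [ 0.54835568 -0.07478862]
cap 340.5 211.5 35.0 [0.57803484 0.05637613]
```

>>> step_arm --motion '[-55.7,-61.8,0,-95,-55.7,-61.8,0,-95,-55.7,-61.8,0,-95,-55.7,-61.8,0,-95,-55.7,-61.8,0,-95]' --hand 1.5

```text
t: 0.6
position: [0.2439, 0.3567, 0.2312]
tool_rot: [-0.229, 0.973, -0.0, -0.0]
force: [0.4, -0.2, 0.5]
width: 0.0153
grasp_force: 0.0
```

```bash
cat >> h.py <<'E'
def goto(x,y,z,yaw):
    "tool shift (cm) and turn (deg) to a world TCP pose, tool x at yaw deg, tool down"
    o=get_obs(); R=Ro.from_quat(o['tool_rot']); p=np.array(o['position'])
    Rt=Ro.from_matrix(np.array([[np.cos(a:=np.radians(yaw)),np.sin(a),0],[np.sin(a),-np.cos(a),0],[0,0,-1]]).T.T)
    d=R.inv().apply(np.array([x,y,z])-p)*100
    print('t',o['t'],'pos',p.round(4),'F',np.array(o['force']).round(1),'w',o['width'],'cmd',d.round(2),(R.inv()*Rt).as_rotvec(degrees=True).round(2))
E
python3 -c "
from h import *
goto(.532,-.17,.23,262)"
```

```text
t 0.6 pos [0.2439 0.3567 0.2312] F [ 0.4 -0.2  0.5] w 0.015321671511566232 cmd [ -2.29 -59.99   0.14] [-0.000e+00 -3.000e-02 -5.551e+01]
```

>>> step_arm --motion '[-2.3,-60,0,-55.5,-2.3,-60,0,-55.5,-2.3,-60,0,-55.5,-2.3,-60,0,-55.5,-2.3,-60,0,-55.5]'

```text
t: 1.1
position: [0.3407, 0.1822, 0.2315]
tool_rot: [-0.505, 0.863, 0.0, 0.0]
force: [0.2, -0.4, -0.4]
width: 0.015
grasp_force: 0.0
```

```bash
python3 -c "
from h import *
goto(.532,-.17,.2,262)"
```

```text
t 1.1 pos [0.3407 0.1822 0.2315] F [ 0.2 -0.4 -0.4] w 0.015036073314732272 cmd [ 21.35 -33.92   3.15] [ 0.00e+00  1.00e-02 -2.13e+01]
```

>>> step_arm --motion '[21.4,-33.9,0,-21,21.4,-33.9,0,-21,21.4,-33.9,0,-21,21.4,-33.9,0,-21,21.4,-33.9,0,-21]'

```text
t: 1.6
position: [0.448, -0.017, 0.2315]
tool_rot: [-0.652, 0.758, 0.0, 0.0]
force: [0.4, 0.8, 0.5]
width: 0.0151
grasp_force: 0.0
```

```bash
python3 -c "
from h import *
goto(.532,-.17,.18,262)"
```

```text
t 1.6 pos [ 0.448  -0.017   0.2315] F [0.4 0.8 0.5] w 0.015122765791725485 cmd [ 13.88 -10.58   5.15] [ 0.    0.02 -0.57]
```

>>> step_arm --motion '[13,-9.5,4,-0.5,13,-9.5,4,-0.5,13,-9.5,4,-0.5,13,-9.5,4,-0.5,13,-9.5,4,-0.5]'

```text
t: 2.1
position: [0.5222, -0.1597, 0.1899]
tool_rot: [-0.654, 0.756, 0.001, -0.001]
force: [-0.7, -0.0, -0.2]
width: 0.0151
grasp_force: 0.0
```

```bash
python3 - <<'E'
from h import *
goto(.532,-.17,.015,262)
im=optics.camera("wrist"); cv2.imwrite("pics/w1.png",im)
E
```

```text
t 2.1 pos [ 0.5222 -0.1597  0.1899] F [-0.7 -0.  -0.2] w 0.015124550725454006 cmd [ 0.9  -1.16 17.48] [ 0.15  0.05 -0.26]
```

View pics/w1.png

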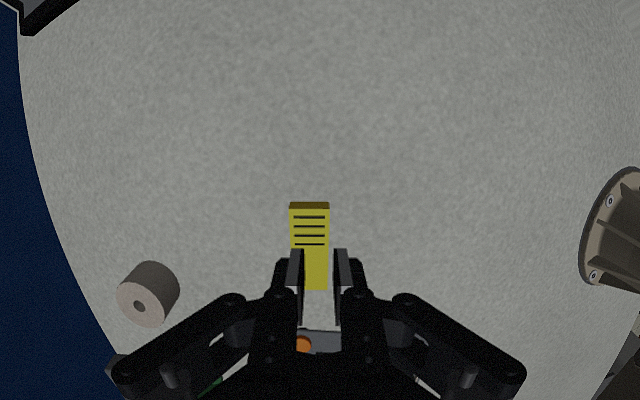

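The wrist view shows the heel top edge at row ~209, columns 289–330. The nose end is at about (317,290) and the cap, partly hidden, at (303,344).

```bash
cat >> h.py <<'E'
def wray(u,v,z,o):
    c=optics.get_calibration("wrist");T=c['T_tool_cam'];R=Ro.from_quat(o['tool_rot']).as_matrix()
    a=np.array([u-c['cx'],v-c['cy']])/c['fx'];th=np.hypot(*a)
    d=R@T[:3,:3]@np.array([*(a/th*np.sin(th)),np.cos(th)]); p=np.array(o['position'])+R@T[:3,3]
    return (p+d*(z-p[2])/d[2])[:2].round(4)
E
python3 - <<'E'
from h import *
im=cv2.imread("pics/w1.png");o=get_obs();m=mask(im,'y')
for r in list(range(200,214,1))+[225,240,260,270,280,286,288,289,290,291,292]:
    x=np.where(m[r])[0]; print(r,(x.min(),x.max(),len(x)) if len(x) else None,end=' ')
mo=mask(im,'o')
print();c=big(mo)[0];print(cv2.boundingRect(c),cv2.minEnclosingCircle(c))
print(*[wray(*p,z,o) for *p,z in [(289.5,209,.024),(329.5,209,.024),(289.5,202.5,0),(329.5,202.5,0),(328,290,.0015),(305,290,.0015),(303,344,.035)]])
E
```

```text
200 None 201 None 202 None 203 None 204 None 205 None 206 None 207 None 208 (np.int64(291), np.int64(314), 4) 209 (np.int64(289), np.int64(328), 40) 210 (np.int64(289), np.int64(329), 41) 211 (np.int64(289), np.int64(329), 41) 212 (np.int64(289), np.int64(328), 40) 213 (np.int64(289), np.int64(328), 40) 225 (np.int64(290), np.int64(328), 8) 240 (np.int64(290), np.int64(328), 39) 260 (np.int64(304), np.int64(327), 24) 270 (np.int64(305), np.int64(327), 23) 280 (np.int64(305), np.int64(326), 22) 286 (np.int64(304), np.int64(326), 23) 288 (np.int64(304), np.int64(326), 23) 289 (np.int64(305), np.int64(326), 22) 290 None 291 None 292 None 
(297, 339, 14, 13) ((302.5833435058594, 344.5), 7.837413311004639)
[ 0.5556 -0.1311] [ 0.5133 -0.125 ] [ 0.5578 -0.1304] [ 0.5126 -0.1239] [ 0.5298 -0.0054] [ 0.5593 -0.0097] [0.5718 0.0559]
```

```bash
python3 -c "
from h import *
goto(.5297,-.1623,.01,261.8)"
```

```text
t 2.15 pos [ 0.5216 -0.1581  0.1906] F [-0.   1.3  0.4] w 0.0151059354939161 cmd [ 0.32 -0.91 18.06] [0.14 0.07 0.02]
```

>>> step_arm --motion '[0.3,-0.9,5,0,0.3,-0.9,10,0,0.3,-0.9,14,0,0.3,-0.9,16,0,0.3,-0.9,16,0]'

```text
t: 2.65
position: [0.5275, -0.1589, 0.0291]
tool_rot: [-0.656, 0.755, 0.003, -0.001]
force: [0.5, 1.3, 0.3]
width: 0.0152
grasp_force: 0.0
```

```bash
python3 -c "
from h import *
goto(.5297,-.1623,.01,261.8)"
```

```text
t 2.65 pos [ 0.5275 -0.1589  0.0291] F [0.5 1.3 0.3] w 0.015156411797194796 cmd [ 0.31 -0.28  1.91] [0.38 0.14 0.23]
```

>>> step_arm --motion '[0,-0.3,1.0,0,0,-0.3,1.9,0,0,-0.3,1.9,0,-0.7,-0.3,1.9,0,-1.4,-0.3,1.9,0]'

```text
t: 3.15
position: [0.5362, -0.1485, 0.0134]
tool_rot: [-0.655, 0.755, -0.0, 0.0]
force: [-0.7, 0.3, 0.3]
width: 0.0152
grasp_force: 0.0
```

```bash
python3 - <<'E'
from h import *
goto(.5347,-.1276,.01,261.8)
im=optics.camera("wrist"); cv2.imwrite("pics/w2.png",im[100:400])
E
```

```text
t 3.15 pos [ 0.5362 -0.1485  0.0134] F [-0.7  0.3  0.3] w 0.015177072130844281 cmd [-2.05  0.45  0.34] [-0.07 -0.    0.08]
```

View pics/w2.png

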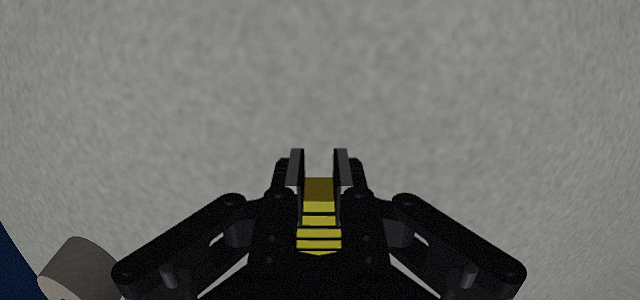

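>>> step_arm --motion '[0,0.4,0.2,0,-0.4,0.4,0.3,0,-0.8,0.4,0.3,0,-1.2,0.4,0.3,0,-1.4,0.4,0.3,0]'

```text
t: 3.7
position: [0.5337, -0.1339, 0.0096]
tool_rot: [-0.656, 0.755, 0.0, -0.0]
force: [-0.3, -0.3, -0.0]
width: 0.0151
grasp_force: 0.2
```

```bash
python3 -c "
from h import *
goto(.5347,-.1276,.01,261.8)"
```

```text
t 3.7 pos [ 0.5337 -0.1339  0.0096] F [-0.3 -0.3 -0. ] w 0.015081914608945587 cmd [-0.64 -0.01 -0.04] [0.   0.   0.13]
```

>>> step_arm --motion '[-0.8,0,0,0,-1.6,-0.25,0,0,-2.4,-0.5,0,0,-3.2,-0.75,0,0,-4.0,-1.0,0,0]'

```text
t: 4.2
position: [0.5496, -0.0953, 0.0097]
tool_rot: [-0.656, 0.755, -0.0, 0.0]
force: [0.1, -0.7, -0.8]
width: 0.0145
grasp_force: 0.3
```

```bash
python3 - <<'E'
from h import *
goto(.5347,-.1276,.01,261.8)
im=optics.camera("scene"); cv2.imwrite("pics/s2.png",cv2.resize(im[140:260,240:440],None,fx=4,fy=4,interpolation=cv2.INTER_CUBIC))
im=optics.camera("top"); cv2.imwrite("pics/t2.png",cv2.resize(im[170:270,230:380],None,fx=5,fy=5,interpolation=cv2.INTER_CUBIC))
E
```

```text
t 4.2 pos [ 0.5496 -0.0953  0.0097] F [ 0.1 -0.7 -0.8] w 0.014508487520120744 cmd [ 3.41  1.02 -0.03] [-0.01  0.    0.13]
```

View pics/s2.png

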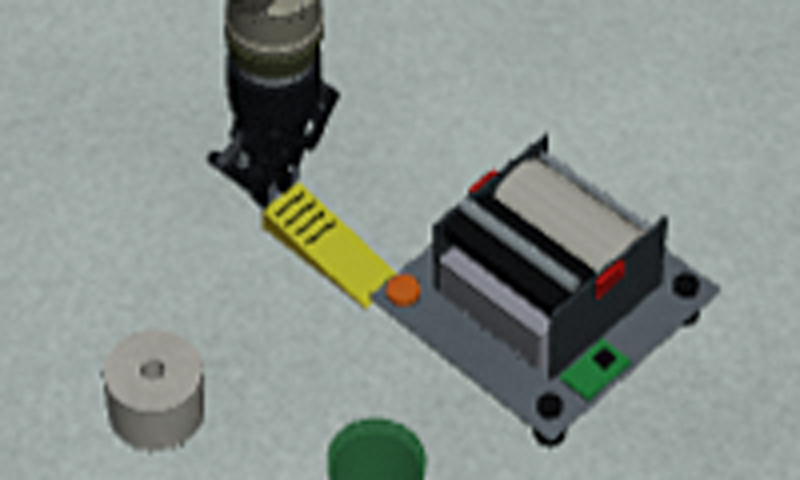

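View pics/t2.png

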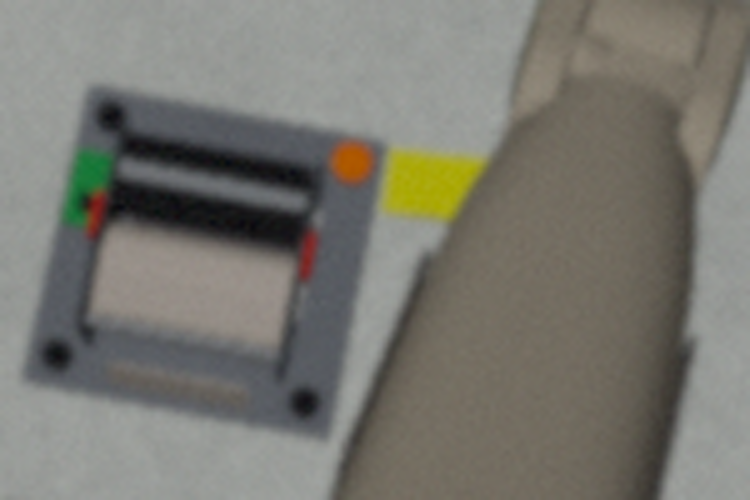

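The zoomed views show the nose at the plate edge, with the cap about 10 mm to the +x side of the wedge axis. Top crop positions are nose edge column 385, rows 150–217, and cap (351,162). I'll measure it numerically.

```bash
python3 - <<'E'
from h import *
# top crop back to full px
f=lambda u,v:((u+.5)/5-.5+230,(v+.5)/5-.5+170)
im=cv2.imread("pics/t2.png");m=mask(im,'y')
for c in range(385,480,15):
    r=np.where(m[:,c])[0]
    if len(r): print(c,r.min(),r.max(),ray("top",*f(c,r.min()-.5),.006)[:2].round(4),ray("top",*f(c,r.max()+.5),.006)[:2].round(4))
g=lambda u,v:((u+.5)/4-.5+240,(v+.5)/4-.5+140)
im=cv2.imread("pics/s2.png");m=mask(im,'y');c=big(m)[0]
q=cv2.approxPolyDP(c,8,True)[:,0];print(q.tolist())
for n,u,v,z in [("heel+x top",264,212,.024),("heel-x top",301,184,.024),("nose+x",369,306,0),]:
    print(n,ray("scene",*g(u,v),z)[:2].round(4))
for n,i,ff in(("top","t2",f),("scene","s2",g)):
    (u,v),_=cv2.minEnclosingCircle(big(mask(cv2.imread(f"pics/{i}.png"),'o'))[0]);print(u,v,ray(n,*ff(u,v),.033)[:2].round(4))
E
```

```text
385 191 207 [0.5619 0.0325] [0.5505 0.0324]
400 151 212 [0.589  0.0228] [0.5472 0.0224]
415 152 215 [0.5883 0.0128] [0.5452 0.0124]
430 155 216 [0.5864 0.0028] [0.5446 0.0025]
445 157 219 [ 0.5851 -0.0072] [ 0.5426 -0.0075]
460 157 208 [ 0.5851 -0.0172] [ 0.55   -0.0174]
475 159 183 [ 0.5838 -0.0272] [ 0.5669 -0.0273]
[[292, 186], [265, 209], [265, 228], [366, 307], [395, 273]]
heel+x top [ 0.577  -0.0863]
heel-x top [ 0.5338 -0.0801]
nose+x [0.5881 0.0309]
351.7337341308594 162.08782958984375 [0.5763 0.0536]
402.8863525390625 288.5852355957031 [0.5779 0.0558]
```

>>> step_arm --motion '[-0.6,-0.2,0,0,-1.2,-0.4,0,0,-1.7,-0.5,0,0,-2.2,-0.5,0,0,-2.7,-0.5,0,0]'

```text
t: 4.8
position: [0.5582, -0.072, 0.01]
tool_rot: [-0.655, 0.756, -0.002, -0.002]
force: [-1.3, -8.9, 0.6]
width: 0.0151
grasp_force: 4.6
```

>>> step_arm --motion '[-0.4,0,0,0,-0.8,0,0,0,-1.2,0,0,0,-1.6,0,0,0,-2.0,0,0,0]'

```text
t: 5.3
position: [0.5609, -0.0522, 0.0098]
tool_rot: [-0.655, 0.756, -0.002, -0.001]
force: [-0.2, -7.8, 0.0]
width: 0.0149
grasp_force: 3.7
```

```bash
python3 - <<'E'
from h import *
goto(.5347,-.1276,.01,261.8)
im=optics.camera("scene"); cv2.imwrite("pics/s3.png",cv2.resize(im[140:260,240:440],None,fx=4,fy=4,interpolation=cv2.INTER_CUBIC))
im=optics.camera("top");cv2.imwrite("pics/t3.png",cv2.resize(im[170:270,230:380],None,fx=5,fy=5,interpolation=cv2.INTER_CUBIC))
f=lambda u,v:((u+.5)/5-.5+230,(v+.5)/5-.5+170)
m=mask(cv2.imread("pics/t3.png"),'y')
for c in range(385,460,15):
    r=np.where(m[:,c])[0]
    if len(r): print(c,ray("top",*f(c,r.min()-.5),.014)[:2].round(4),ray("top",*f(c,r.max()+.5),.014)[:2].round(4))
g=lambda u,v:((u+.5)/4-.5+240,(v+.5)/4-.5+140)
i=cv2.imread("pics/s3.png")
q=cv2.approxPolyDP(big(mask(i,'y'))[0],6,True)[:,0];print(q.tolist())
print([ray("scene",*g(*p),.024)[:2].round(3).tolist() for p in q])
(u,v),_=cv2.minEnclosingCircle(big(mask(i,'o'))[0]);print(u,v)
E
```

```text
t 5.3 pos [ 0.5609 -0.0522  0.0098] F [-0.2 -7.8  0. ] w 0.014894455938031537 cmd [7.84 1.52 0.01] [-0.03 -0.24  0.01]
385 [0.5936 0.0326] [0.5767 0.0324]
[[329, 215], [297, 241], [298, 260], [403, 340], [414, 329], [372, 295], [392, 272]]
[[0.547, -0.041], [0.585, -0.046], [0.6, -0.033], [0.614, 0.082], [0.6, 0.083], [0.593, 0.036], [0.564, 0.035]]
404.5799865722656 284.4200134277344
```

View pics/s3.png

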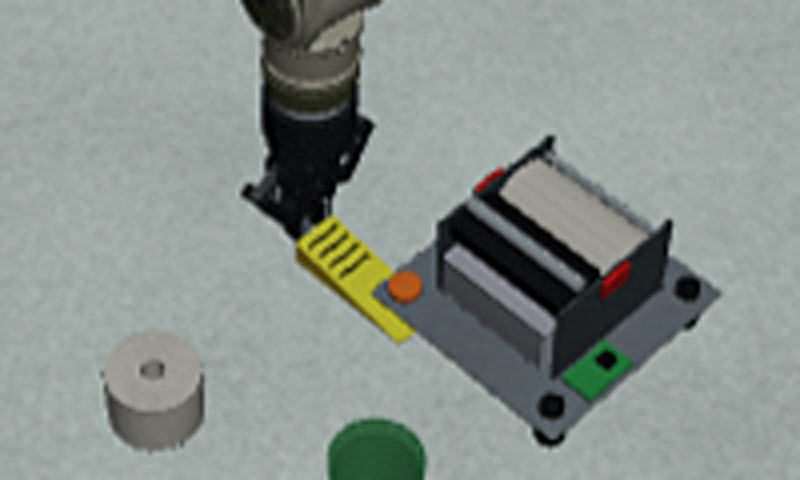

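Foot sits about on the wedge axis. The nose is roughly 20 mm past the foot, and about 28 mm of travel remains.

>>> step_arm --motion '[-0.4,0,0,0,-0.8,0,0,0,-1.2,0,0,0,-1.6,0,0,0,-2.0,0,0,0]'

```text
t: 5.9
position: [0.5636, -0.0318, 0.0098]
tool_rot: [-0.655, 0.756, -0.001, -0.001]
force: [-0.9, -6.1, -0.5]
width: 0.0148
grasp_force: 3.4
```

>>> step_arm --motion '[-0.1,0,0,0,-0.2,0,0,0,-0.3,0,0,0,-0.3,0,0,0]'

```text
t: 6.3
position: [0.564, -0.0284, 0.0098]
tool_rot: [-0.655, 0.755, -0.001, -0.001]
force: [-0.6, -5.3, 0.5]
width: 0.0151
grasp_force: 2.7
```

>>> step_arm --motion '[-0.1,0,0,0,-0.15,0,0,0,-0.15,0,0,0]'

```text
t: 6.6
position: [0.5642, -0.0271, 0.0098]
tool_rot: [-0.655, 0.755, -0.001, -0.001]
force: [-1.0, -5.3, 0.1]
width: 0.0152
grasp_force: 2.9
```

>>> step_arm --motion '[-0.1,0,0,0,-0.15,0,0,0,-0.15,0,0,0]'

```text
t: 6.9
position: [0.5644, -0.0256, 0.0098]
tool_rot: [-0.655, 0.756, -0.001, -0.001]
force: [-0.3, -5.9, -0.2]
width: 0.015
grasp_force: 2.9
```

>>> step_arm --motion '[-0.1,0,0,0,-0.1,0,0,0,-0.1,0,0,0]'

```text
t: 7.2
position: [0.5646, -0.0245, 0.0098]
tool_rot: [-0.655, 0.756, -0.001, -0.001]
force: [-0.4, -5.8, -0.8]
width: 0.0148
grasp_force: 2.7
```

>>> step_arm --motion '[-0.1,0,0,0,-0.1,0,0,0,-0.1,0,0,0]'

```text
t: 7.5
position: [0.5647, -0.0235, 0.0098]
tool_rot: [-0.655, 0.755, -0.001, -0.001]
force: [-0.3, -4.8, -0.5]
width: 0.0153
grasp_force: 2.7
```

Force has not risen yet, so I continue in 1 mm steps.

>>> step_arm --motion '[-0.1,0,0,0,-0.1,0,0,0,-0.1,0,0,0]'

```text
t: 7.8
position: [0.5649, -0.0225, 0.0098]
tool_rot: [-0.655, 0.755, -0.001, -0.001]
force: [0.1, -4.4, 0.5]
width: 0.015
grasp_force: 2.7
```

>>> step_arm --motion '[-0.1,0,0,0,-0.1,0,0,0,-0.1,0,0,0]'

```text
t: 8.1
position: [0.565, -0.0215, 0.0098]
tool_rot: [-0.655, 0.755, -0.001, -0.001]
force: [-0.9, -6.0, 0.6]
width: 0.0151
grasp_force: 2.7
```

```bash
python3 - <<'E'
from h import *
im=optics.camera("scene"); i=cv2.resize(im[140:260,240:440],None,fx=4,fy=4,interpolation=cv2.INTER_CUBIC);cv2.imwrite("pics/s4.png",i)
for n in ("s2","s3","s4"):
    i=cv2.imread(f"pics/{n}.png");(u,v),_=cv2.minEnclosingCircle(big(mask(i,'o'))[0]);print(n,u,v)
    if n=="s4":
        q=cv2.approxPolyDP(big(mask(i,'y'))[0],6,True)[:,0];print(q.tolist())
c=optics.get_calibration("scene")
for z in(.035,.045):
    p=c['R']@np.array([.5765,.0545,z])+np.ravel(c['t']);u=p[:2]/p[2]*[c['fx'],c['fy']]+[c['cx'],c['cy']]
    print(z,(u+.5-[240,140])*4-.5)
g=lambda u,v:((u+.5)/4-.5+240,(v+.5)/4-.5+140)
E
```

```text
s2 402.8863525390625 288.5852355957031
s3 404.5799865722656 284.4200134277344
s4 407.0 282.3999938964844
[[324, 261], [324, 280], [426, 364], [444, 351], [373, 291], [395, 269], [362, 237]]
0.035 [402.69104377 285.1624828 ]
0.045 [403.27939791 277.63978034]
```

View pics/s4.png

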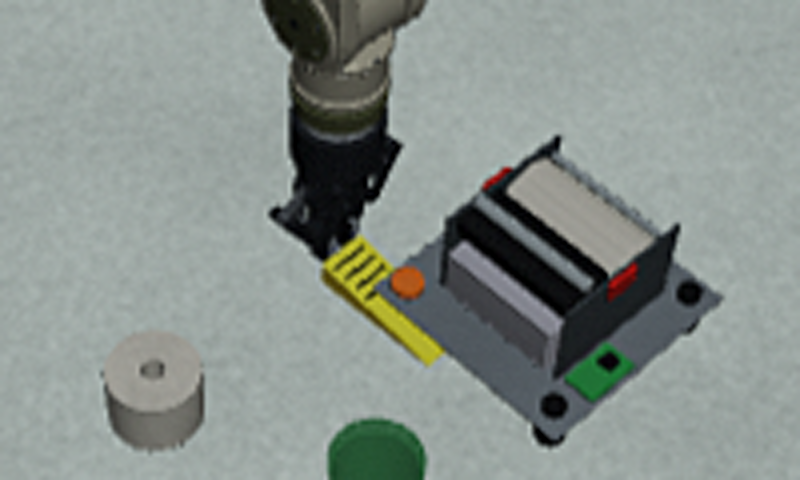

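Cap has risen about 8 mm of 10 and the force is still low, so a few mm remain.

>>> step_arm --motion '[-0.1,0,0,0,-0.15,0,0,0,-0.15,0,0,0]'

```text
t: 8.45
position: [0.5651, -0.0204, 0.0098]
tool_rot: [-0.655, 0.756, -0.001, -0.001]
force: [-1.0, -6.3, 0.3]
width: 0.0154
grasp_force: 3.3
```

>>> step_arm --motion '[-0.1,0,0,0,-0.1,0,0,0,-0.1,0,0,0]'

```text
t: 8.75
position: [0.5652, -0.02, 0.0098]
tool_rot: [-0.655, 0.756, -0.001, -0.001]
force: [-1.1, -9.4, 0.4]
width: 0.0149
grasp_force: 4.3
```

>>> step_arm --motion '[-0.1,0,0,0,-0.1,0,0,0,-0.1,0,0,0]'

```text
t: 9.05
position: [0.5652, -0.0198, 0.0098]
tool_rot: [-0.655, 0.756, -0.002, -0.002]
force: [-2.2, -10.4, 1.2]
width: 0.0151
grasp_force: 5.6
```

The advance is stalling and the force is climbing, so it has reached the level stop. One or two more small nudges will seat it.

>>> step_arm --motion '[-0.1,0,0,0,-0.1,0,0,0,-0.1,0,0,0]'

```text
t: 9.35
position: [0.5653, -0.0195, 0.0099]
tool_rot: [-0.655, 0.756, -0.002, -0.003]
force: [-2.1, -13.2, 1.2]
width: 0.0149
grasp_force: 6.8
```

>>> step_arm --motion '[-0.1,0,0,0,-0.1,0,0,0,-0.1,0,0,0]'

```text
t: 9.65
position: [0.5653, -0.0193, 0.0099]
tool_rot: [-0.654, 0.756, -0.003, -0.003]
force: [-2.9, -16.9, 1.1]
width: 0.0151
grasp_force: 8.1
```

```bash
python3 - <<'E'
from h import *
im=optics.camera("scene"); i=cv2.resize(im[140:260,240:440],None,fx=4,fy=4,interpolation=cv2.INTER_CUBIC);cv2.imwrite("pics/s5.png",i)
for n in ("s2","s4","s5"):
    i=cv2.imread(f"pics/{n}.png");m=mask(i,'o');M=cv2.moments(big(m)[0]);print(n,M['m10']/M['m00'],M['m01']/M['m00'])
    print(cv2.approxPolyDP(big(mask(i,'y'))[0],6,True)[:,0].tolist())
o=get_obs();print(o['position'],o['force'])
E
```

```text
s2 402.95025883412103 289.02880936304297
[[265, 209], [265, 228], [366, 307], [395, 273], [301, 184]]
s4 407.56610800744875 281.5768156424581
[[324, 261], [324, 280], [426, 364], [444, 351], [373, 291], [395, 269], [362, 237]]
s5 407.82074382074376 281.4469854469854
[[354, 240], [326, 264], [325, 280], [330, 275], [345, 293], [326, 282], [432, 365], [445, 350], [375, 294], [374, 284], [393, 269], [365, 240]]
[ 0.56531473 -0.01932734  0.00984473] [ -2.67922195 -15.62682447   0.27854132]
```

The cap's rise has saturated at about 10 mm and the force is up to 17 N with almost no motion, so it is level and seated. Backing off.

>>> step_arm --motion '[0.4,0,0,0,1.0,0,0,0,2.5,0,0,0,5,0,0,0,7,0,0,0]'

```text
t: 10.2
position: [0.5557, -0.0854, 0.0096]
tool_rot: [-0.656, 0.755, 0.0, 0.0]
force: [0.9, 0.3, 1.1]
width: 0.0146
grasp_force: 0.0
```

>>> step_arm --motion '[1,0,-3,0,1,0,-7,0,1,0,-11,0,1,0,-14,0,1,0,-14,0]'

```text
t: 10.7
position: [0.5574, -0.0957, 0.1547]
tool_rot: [-0.655, 0.755, -0.004, 0.003]
force: [0.7, -0.2, -0.1]
width: 0.0149
grasp_force: 0.0
```

```bash
python3 - <<'E'
from h import *
im=optics.camera("scene"); i=cv2.resize(im[140:260,240:440],None,fx=4,fy=4,interpolation=cv2.INTER_CUBIC);cv2.imwrite("pics/s6.png",i)
m=mask(i,'o');M=cv2.moments(big(m)[0]);print(M['m10']/M['m00'],M['m01']/M['m00'])
o=get_obs();print(o['t'],o['position'],o['force'])
E
```

```text
407.7779326364692 281.42020905923346
10.75 [ 0.55607959 -0.09520567  0.15215954] [ 0.14744373  0.11642484 -0.32825967]
```

View pics/s6.png

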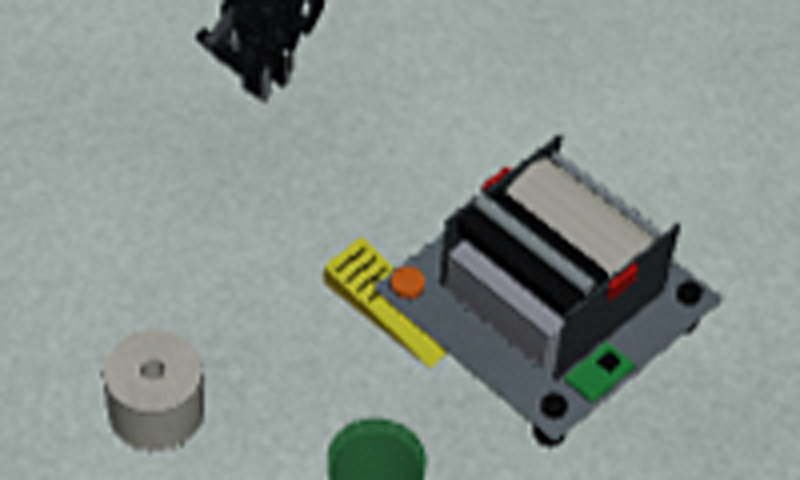

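The wedge stays under the foot, the cap holds its raised position at (408,281), and the arm is clear. I'm handing the job in.

```bash
python3 -c "
from h import *
print(manip.sign_off())"
```

```text
the job is handed in; nothing more can be done
None
```

The job is handed in at about 11 s: the wedge is seated under the short foot, the module looks level (the cap rose about 10 mm and held after I let go), pushing peaked at about 17 N, and the arm has backed off clear.

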